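Rebuild the stacking-stone ornament on the desk

ROBOT

A 7-joint arm with a two-finger parallel gripper is mounted at the origin on the work surface. World frame = base frame: x ahead of the robot, y to its left, z up, the work surface at z = 0. Lengths are in m, angles in rad, forces in N, time in s.
With the tool pointing down it reaches from about 0.4 to 0.85 m from the base axis. Payload 10.4 kg.
Tool frame: the origin (TCP) lies between the finger pads; the fingertips stand 14 mm ahead of it and the grasp point (between the pads) lies 5 mm behind it (r.finger_overhang is the z of the fingertips in the tool frame, in m); z points along the fingers, y is the line along which they close (so a half turn about z gives the same grasp; the last joint's range is limited). The gripper opens to 87 mm and grips with 3 to 60 N. Pads are 19 mm wide; open, the fingers measure 117 mm over their backs; the gripper's body (75 mm by 190 mm) begins 51 mm behind the grasp point.
Start: joints at [1.176, 0.332, -0.065, 1.46, 0.022, 1.35, -0.088], TCP at [0.227, -0.582, 0.237] pointing down, gripper open.
Joint ranges: [-2.6, 2.6], [-0.5, 2.12], [-1.47, 1.34], [0.16, 2.42], [-1.27, 4.41], [0.06, 2.06], [-2.6, 2.6]. Speed limits (rad/s): [2.22, 2.22, 2.79, 2.79, 3.14, 3.14, 3.14].

INTERFACE

Orientations are given as a unit quaternion [x, y, z, w].
In Python, from bench import r, optics gives the robot as it stands.
- The arm moves only by the shell command python3 -m pendant 'ROWS' [FORCE]. ROWS is JSON, a list of rows, each a list of 7 numbers: the closure, from -1 (fully open) to 1 (shut), then the shift along the tool's x, y, z scaled (see below), then the turn, a rotation vector about the tool's x, y, z scaled (see below). In form: [[grip, x, y, z, rx, ry, rz], ...]. A call has 1 to 8 rows; each row is the pose to reach, as a shift and turn from the pose commanded when the call began, along the tool's axes at that moment; what a row does not reach only later rows make up. The controller multiplies each number of a shift by 0.3 m and each number of a turn by 120 degrees. A row lasts 1/8 s, in which the tool goes at most 62.5 mm and 10.7 degrees, less where a joint would pass 70% of its speed; a pose out of reach is approached as far as the arm can. A call with a number of a shift or a turn outside -1 to 1 is refused whole. A call with a gripper value outside its range is refused whole. The fingers move at their own pace and stop on an object; FORCE is the grip in N (left out, the last holds). Time passes only in rows, so rows that repeat a pose let the fingers close. It gives the time, the measured TCP pose, the force, the opening and the grip force at its end, in the units of the state.
- r.read_state(): the state, without advancing time (a new reading comes with each control period).
- optics.camera(name): name is "scene" or "top" or "wrist"; returns a dict with "pixels" (480x640x3 uint8, red, green, blue), "vfov" (degrees; the focal length in pixels is half the picture's height over the tangent of half this angle, whatever the lens; pixels are square), "cx", "cy" (the principal point, pixels), "D" ([k1, k2, p1, p2, k3] as OpenCV has them; the pictures are not rectified), "rvec" (rotation vector, rad) and "tvec" (3), from world to camera coordinates, as OpenCV has them. Camera axes: x right, y down, z forward; pixel columns grow to the right and rows downward; lengths in m; the calibration is good to about 2 mm. A picture is of the moment at which its call begins. There is no depth.
- r.close_job(): hands the job in; it is judged then, once.
The state is a dict: "time": time; "joint_positions": joint angles; "joint_vel": joint speeds; "joint_torque": joint torques, N m; "ee_pos": TCP position; "eef_rot": TCP orientation; "ft_force": force on the tool from outside, world axes, zero at the start; "torque": the same for the moment, N m; "width": finger opening in m; "grip_force": force on a finger pad.
Only numpy, scipy, OpenCV 4.12 (cv2) and the standard library are available. Lean on these libraries where they do the work, as an engineer would, in place of code of your own. Each camera call takes 0.05 s, during which the arm holds its last target. There are 200 camera calls.

TASK

Put the stone desk ornament back together on its round wooden stand: set the big stone in the middle of the stand, then the middle-sized one centred on its sloping top, turned thick end over thin end so that the two slopes cancel and the new top is level, and last the small beaked stone standing upright on its foot in the middle of that level top. Let go of each stone once it sits still, set every one down gently without dropping it, and do not push the pen pot, mouse or stapler about.

Things in the scene. Friction and masses are not known exactly. Their poses are not given: they have to be found in the camera images.
- stand: Fixed round wooden disc lying flat on the white desk, 140 mm across, 12 mm high. Origin: centre of its underside, on the desk; its top is 12 mm above.
- base_stone: Biggest of three loose grey stones, 100 mm long (x), 62 wide (y), 0.55 kg. Origin: centre of the flat underside, z its normal, up at the start. Flat top falls 12 degrees towards +x: 38 mm high at the origin, 47 at the thick -x end, 29 at the thin +x end. Sides at y = +-31 mm are flat and parallel (x -25 to 25, z 7 to 27 mm): grip here, closing along y.
- base_top (a point): Point in the middle of the base stone's sloping top, 38 mm above its origin; the point's z is the outward normal of that face (12 degrees from the stone's z, leaning to its +x) and the point's x points down the slope, towards the thin end.
- middle_stone: Middle-sized grey stone, a like wedge: 82 mm long (x), 52 wide (y), 0.3 kg. Origin: centre of the flat underside, z its normal, up at the start. Flat top falls 12 degrees towards +x: 34 mm high at the origin, 42 at the thick -x end, 26 at +x. Grip the flat sides y = +-26 mm (x -24 to 24, z 7 to 22). On the big stone's top with its x pointing up that slope, its own top is level.
- middle_top (a point): Point in the middle of the middle stone's sloping top, 34 mm above its origin; the point's z is the outward normal of that face (vertical when the face is level).
- cap_stone: Smallest grey stone, 42 mm high, 0.11 kg, a blunt beak overhanging to +x. Origin: centre of the flat foot (38 x 30 mm), z up from it, up at the start. It reaches from x = -23 to +42 mm (beak tip, 28 mm up); centre of mass about 5 mm towards +x. Grip the flat parallel sides y = +-18 mm (x -14 to 15, z 9 to 28), closing along y.
- pen_pot: Bystander: round mint pot 74 mm wide at the rim, 90 mm high, holding pens up to 160 mm high. Loose. Origin: centre of its underside.
- mouse: Bystander: black domed computer mouse with a grey wheel, 104 mm long (x), 60 wide, 34 high, loose. Origin: centre of its underside.
- stapler: Bystander: black stapler, 140 mm long (x), 36 mm wide, 60 mm high, loose. Origin: centre of its underside.

How it is judged:
By the outcome, as a careful person would: the job done as asked, in the order asked, and still so for the second after the job is handed in, with the robot touching nothing.
It also fails if it takes over 72 s, if anything falls off the work surface, if the arm or the gripper's body presses on something with over 40 N, if the wrist force passes 120 N, or if a joint passes its speed limit or range.

## Working session

There is one attempt and no reset: what is moved stays moved. The work goes in short steps, Python scripts to look and compute and a shell command to move; the robot and the scene stay as the last step left them, time stands still between calls to the robot, and variables do not carry over. Pictures are saved under pics/ and viewed, at most 13 in all, crops included, and the job is handed in when it is done.

```bash
ls; mkdir -p pics; python3 - <<'E'
from bench import r, optics
import cv2,numpy as np
s=r.read_state(); print({k:(np.round(v,4).tolist()) for k,v in s.items()}, r.finger_overhang)
for n in ["scene","top"]:
    c=optics.camera(n); cv2.imwrite(f"pics/{n}0.png",c["pixels"][:,:,::-1])
    print(n,{k:np.round(c[k],4).tolist() for k in c if k!="pixels"})
E
```

```text
pics
{'time': 0.0, 'joint_positions': [1.1764, 0.3329, -0.0647, 1.461, 0.0216, 1.3499, -0.0885], 'joint_vel': [-0.0002, 0.0002, -0.002, 0.0011, 0.0019, 0.0001, 0.0002], 'joint_torque': [-0.0005, -62.3247, 0.0239, -38.991, -0.0613, 0.0394, 0.0], 'ee_pos': [0.2269, -0.5819, 0.2357], 'eef_rot': [0.9828, 0.1848, -0.0002, -0.0007], 'ft_force': [-0.568, 0.3307, 0.0345], 'torque': [0.0675, 0.0195, -0.043], 'grip_force': 0.0, 'width': 0.087} 0.014
scene {'vfov': 43.3376, 'cx': 321.6866, 'cy': 237.5962, 'D': [-0.102, 0.0, 0.0, 0.0, 0.0], 'rvec': [1.0693, 2.3153, -1.1123], 'tvec': [0.4283, -0.2351, 1.6751]}
top {'vfov': 44.6324, 'cx': 311.2547, 'cy': 241.2498, 'D': [-0.0668, 0.0, 0.0, 0.0, 0.0], 'rvec': [2.1544, -2.1994, 0.11], 'tvec': [-0.0165, 0.6054, 1.084]}
```

View pics/scene0.png

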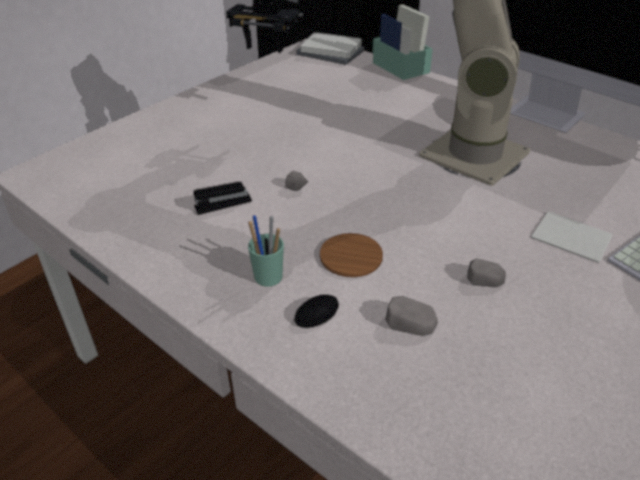

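View pics/top0.png

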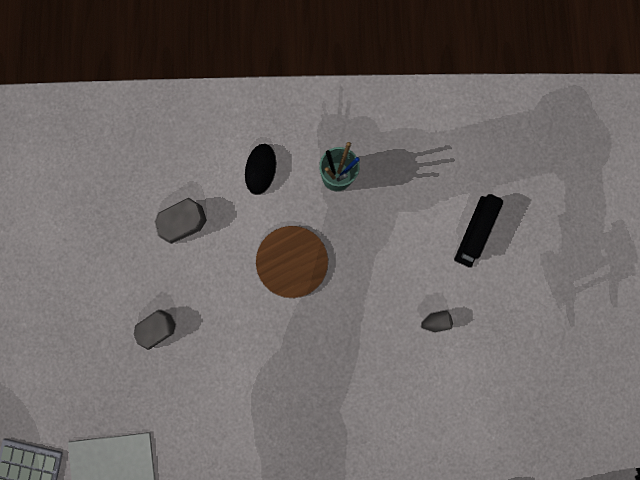

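The scene picture shows the stand at about (351,255), the big stone (411,315), the middle (486,273) and the cap (296,181). In the top picture they are at (292,261), (180,220), (155,329) and (438,321). The pot, mouse and stapler stand beyond. Next I'll enlarge the stones.

```bash
cat > h.py <<'E'
import cv2,numpy as np
from bench import r,optics
from scipy.spatial.transform import Rotation as R
def K(c):
    f=240/np.tan(np.radians(c["vfov"]/2)); return np.array([[f,0,c["cx"]],[0,f,c["cy"]],[0,0,1.]])
def proj(c,P): return cv2.projectPoints(np.asarray(P,float).reshape(-1,3),np.array(c["rvec"]),np.array(c["tvec"]),K(c),np.array(c["D"]))[0][:,0]
def ray(c,uv,z):
    n=cv2.undistortPoints(np.asarray(uv,float).reshape(-1,1,2),K(c),np.array(c["D"]))[:,0]
    M=cv2.Rodrigues(np.array(c["rvec"],float))[0]; o=-M.T@np.array(c["tvec"]).ravel()
    d=np.c_[n,np.ones(len(n))]@M; return o+d*((z-o[2])/d[:,2])[:,None]
def crop(img,u,v,w=50,s=5):
    p=img[v-w//2:v+w//2,u-w//2:u+w//2,::-1].astype(float)
    p=np.clip((p-20)*1.8,0,255).astype(np.uint8)
    return cv2.resize(p,None,fx=s,fy=s,interpolation=cv2.INTER_CUBIC)
E
python3 - <<'E'
from h import *
t=optics.camera("top"); s=optics.camera("scene")
a=np.hstack([crop(t["pixels"],u,v,64,4) for u,v in [(182,220),(156,329),(440,320)]])
b=np.hstack([crop(s["pixels"],u,v,64,4) for u,v in [(411,315),(486,273),(296,181)]])
cv2.imwrite("pics/crops.png",np.vstack([a,b]))
# stand: brown mask
hsv=cv2.cvtColor(t["pixels"],cv2.COLOR_RGB2HSV); m=((hsv[...,1]>110)&(np.arange(480)[:,None]>150)&(np.abs(np.arange(640)-292)<60)).astype(np.uint8)
cs=max(cv2.findContours(m,0,1)[0],key=cv2.contourArea)
P=ray(t,cs[:,0],0.012); (c,rad)=cv2.minEnclosingCircle(P[:,:2].astype(np.float32)); print("stand",c,rad)
for n,uv in dict(base=(180,220),mid=(155,329),cap=(438,321),mouse=(261,168),pot=(339,168),stap=(478,230)).items(): print(n,ray(t,[uv],0.03))
E
```

```text
stand (0.5688827633857727, 0.009597145952284336) 0.06925507634878159
base [[0.65062787 0.22080184 0.03      ]]
mid [[0.44491138 0.2684796  0.03      ]]
cap [[ 0.44878884 -0.26493298  0.03      ]]
mouse [[0.74827703 0.06469704 0.03      ]]
pot [[ 0.74529112 -0.08540734  0.03      ]]
stap [[ 0.61989829 -0.34914225  0.03      ]]
```

View pics/crops.png

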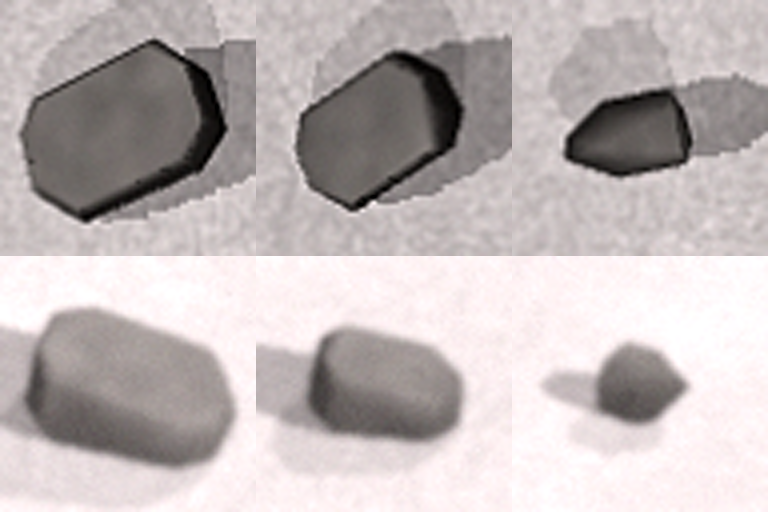

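The crops show both wedges' tall dark end faces on the right of the top view, so their thin ends point to the upper-left/lower-left. The cap's beak points left. I'll fit outline models to corners read off both views to get poses and check the directions.

```bash
cat > fit.py <<'E'
from h import *
from scipy.optimize import minimize
def wedge(L,W,h,fl,we,ins=3):
    t=np.tan(np.radians(12)); o=np.array([(L,we),(fl,W),(-fl,W),(-L,we),(-L,-we),(-fl,-W),(fl,-W),(L,-we)],float)
    i=o*(1-ins/W); f=lambda p,z:np.c_[p,z]
    return np.vstack([f(i,np.zeros(8)),f(o,np.full(8,6.)),f(o,h-t*o[:,0]-5),f(i,h-t*i[:,0])])/1000
M=dict(base=wedge(50,31,38,28,14),mid=wedge(41,26,34,25,11),
 cap=np.array([(x,y,0) for x in(-19,19) for y in(-15,15)]+[(x,y,z) for x in(-14,15) for y in(-18,18) for z in(9,28)]+[(-23,y,18) for y in(-8,8)]+[(42,y,28) for y in (-3,3)]+[(x,y,42) for x in(-12,12) for y in(-10,10)],float)/1000)
def pose(P,q): c,s=np.cos(q[2]),np.sin(q[2]); return P@np.array([[c,s,0],[-s,c,0],[0,0,1]])+[q[0],q[1],q[3] if len(q)>3 else 0]
def mask(poly,o,S=8,n=64):
    m=np.zeros((n*S,n*S),np.uint8); h=cv2.convexHull(((np.asarray(poly)-o)*S).astype(np.float32)).astype(np.int32); cv2.fillPoly(m,[h],1); return m.astype(bool)
def fit(model,views,x0):   # views: (cam, polygon px)
    T=[(c,np.mean(p,0)-32,None) for c,p in views]; T=[(c,o,mask(p,o)) for (c,o,_),(_,p) in zip(T,views)]
    def cost(q): return sum((mask(proj(c,pose(model,q)),o)^m).sum()/m.sum() for c,o,m in T)
    return minimize(cost,x0,method="Nelder-Mead",options=dict(initial_simplex=[x0]+[np.add(x0,d) for d in np.diag([.01,.01,.2])],xatol=1e-4,fatol=1e-4))
E
python3 - <<'E'
from fit import *
t=optics.camera("top"); s=optics.camera("scene")
A=lambda o,p:np.array(o)+np.array(p)/4-.4
D=dict(base=(A((150,188),[(22,135),(38,98),(153,40),(207,68),(226,127),(205,168),(85,220),(35,187)]),A((379,283),[(37,94),(60,56),(95,51),(210,92),(235,150),(215,200),(180,211),(45,178),(28,145)])),
mid=(A((124,297),[(41,140),(45,115),(140,52),(187,68),(205,110),(195,143),(97,208),(52,185)]),A((454,241),[(64,85),(89,70),(175,88),(207,125),(203,160),(165,183),(65,170),(53,145)])),
cap=(A((408,288),[(54,153),(90,103),(158,90),(179,157),(108,175),(54,145)]),A((264,149),[(87,125),(90,105),(118,87),(150,95),(177,130),(150,160),(127,168),(90,148)])))
x0=dict(base=(.65,.22),mid=(.445,.268),cap=(.449,-.265))
for n,(a,b) in D.items():
    for y in np.radians([-60,-20,20,60,120,160,200,240]):
        f=fit(M[n],[(t,a),(s,b)],[*x0[n],y]); 
        if f.fun<.3: print(n,np.round(f.x,4),np.degrees(f.x[2]).round(1),round(f.fun,3))
E
```

```text
base [0.6507 0.2234 2.0147] 115.4 0.182
base [0.651  0.2233 2.0085] 115.1 0.182
base [0.6506 0.2235 2.0044] 114.8 0.182
base [0.6513 0.2236 1.9868] 113.8 0.185
mid [0.4447 0.2745 2.2062] 126.4 0.252
mid [0.4446 0.2745 2.2053] 126.4 0.252
mid [0.4445 0.2736 2.1737] 124.5 0.254
mid [0.4448 0.2738 2.2079] 126.5 0.254
```

```bash
cat >> h.py <<'E'
def tool(psi,down=(0,0,-1)):
    z=np.array(down,float); z/=np.linalg.norm(z); p=np.radians(psi); y=np.array([np.cos(p),np.sin(p),0]); y-=z*(y@z); y/=np.linalg.norm(y)
    return np.c_[np.cross(y,z),y,z]
def go(pos,psi,down=(0,0,-1),frm=None):
    """shift/turn (scaled) from the present pose, or from frm=(pos,R), to pos/psi"""
    s=r.read_state(); p0,R0=frm or (np.array(s["ee_pos"]),R.from_quat(s["eef_rot"]).as_matrix())
    T=tool(psi,down); d=R0.T@(np.array(pos)-p0)/.3; w=R.from_matrix(R0.T@T).as_rotvec()/np.radians(120)
    print("row",np.round(d,4).tolist(),np.round(w,4).tolist()); return np.array(pos,float),T
E
python3 - <<'E'
from h import *
a=go((.40,-.27,.24),-32); b=go((.52,0.02,.24),5,frm=a); go((.62,.21,.22),25,frm=b)
E
```

```text
row [0.9153, -0.7601, -0.0121] [-0.0002, -0.0, -0.3058]
row [1.0317, -0.173, 0.0] [0.0, 0.0, -0.3083]
row [0.6019, 0.3873, 0.0667] [0.0, 0.0, -0.1667]
```

```bash
python3 -m pendant '[[-1,0.15,-0.12,0,0,0,-0.05],[-1,0.33,-0.27,0,0,0,-0.11],[-1,0.51,-0.42,0,0,0,-0.17],[-1,0.69,-0.57,0,0,0,-0.23],[-1,0.82,-0.68,0,0,0,-0.27],[-1,0.9,-0.75,-0.01,0,0,-0.3],[-1,0.915,-0.76,-0.012,0,0,-0.306],[-1,0.915,-0.76,-0.012,0,0,-0.306]]' 20; python3 - <<'E'
from h import *
c=optics.camera("wrist"); print(r.read_state()["ee_pos"],{k:np.round(c[k],4).tolist() for k in c if k!="pixels"})
cv2.imwrite("pics/w1.png",cv2.resize(np.clip(c["pixels"][:,:,::-1]*1.5,0,255).astype(np.uint8),None,fx=1,fy=1))
go((.52,0.02,.24),5)
E
```

```text
time: 1.3
ee_pos: [0.3998, -0.2706, 0.2402]
eef_rot: [0.875, 0.485, -0.0, 0.0]
ft_force: [0.1, -0.6, 0.0]
width: 0.0869
grip_force: 0.0
[ 0.39938065 -0.2712312   0.24005703] {'vfov': 62.8982, 'cx': 318.3514, 'cy': 238.2486, 'D': [-0.0567, 0.0, 0.0, 0.0, 0.0], 'rvec': [-2.7767, 0.7958, 0.1045], 'tvec': [-0.4817, -0.05, 0.3899]}
row [1.036, -0.1751, -0.0002] [-0.0001, 0.0002, -0.3091]
```

View pics/w1.png

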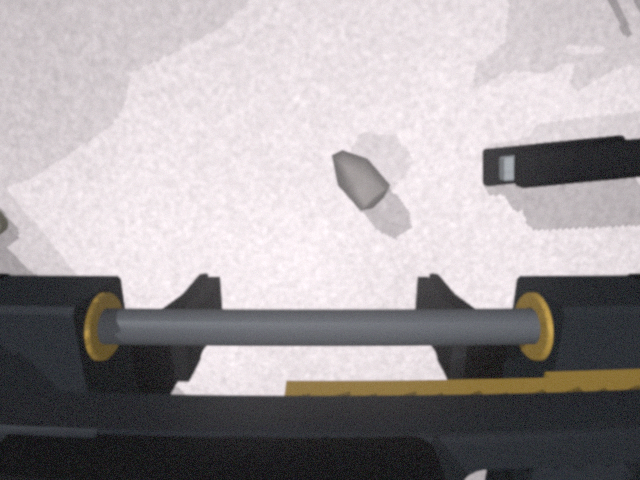

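The wrist view shows the cap at (360,180), with the beak tip at (335,153) and the back end at (387,187)–(363,210). I'll carry on to the stand and base stone.

```bash
python3 -m pendant '[[-1,0.15,-0.03,0,0,0,-0.05],[-1,0.34,-0.06,0,0,0,-0.1],[-1,0.54,-0.09,0,0,0,-0.16],[-1,0.74,-0.12,0,0,0,-0.22],[-1,0.9,-0.15,0,0,0,-0.27],[-1,0.98,-0.17,0,0,0,-0.3],[-1,1,-0.175,0,0,0,-0.309]]'; python3 - <<'E'
from h import *
go((.60,.20,.22),25)
E
```

```text
time: 2.22
ee_pos: [0.5145, 0.0119, 0.2398]
eef_rot: [0.675, 0.738, -0.0, -0.0]
ft_force: [-0.1, -0.6, 0.5]
width: 0.0868
grip_force: 0.0
row [0.5992, 0.3399, 0.0659] [-0.0003, -0.0001, -0.1657]
```

```bash
python3 - <<'E'
from h import *
go((.67,.178,.22),25)
E
```

```text
row [0.5053, 0.5658, 0.0658] [-0.0003, -0.0001, -0.1657]
```

```bash
python3 -m pendant '[[-1,0.1,0.11,0.01,0,0,-0.03],[-1,0.24,0.27,0.03,0,0,-0.08],[-1,0.38,0.42,0.05,0,0,-0.13],[-1,0.47,0.53,0.06,0,0,-0.16],[-1,0.505,0.566,0.066,0,0,-0.166],[-1,0.505,0.566,0.066,0,0,-0.166]]'; python3 - <<'E'
from h import *
c=optics.camera("wrist"); np.save("w2.npy",c,allow_pickle=True)
P=proj(c,[(.651,.2234,.02)])[0]; print(P)
t=np.load("w2.npy",allow_pickle=True)
cv2.imwrite("pics/w2.png",np.clip(cv2.resize(c["pixels"][:300,120:520,::-1],None,fx=2,fy=2,interpolation=2)*1.5,0,255))
E
```

```text
time: 2.98
ee_pos: [0.6702, 0.1766, 0.2195]
eef_rot: [0.538, 0.843, -0.001, -0.0]
ft_force: [-0.9, -0.1, 0.0]
width: 0.0872
grip_force: 0.0
[322.05211743 157.8383089 ][ WARN:0@1.463] global loadsave.cpp:1063 imwrite_ Unsupported depth image for selected encoder is fallbacked to CV_8U.
```

View pics/w2.png

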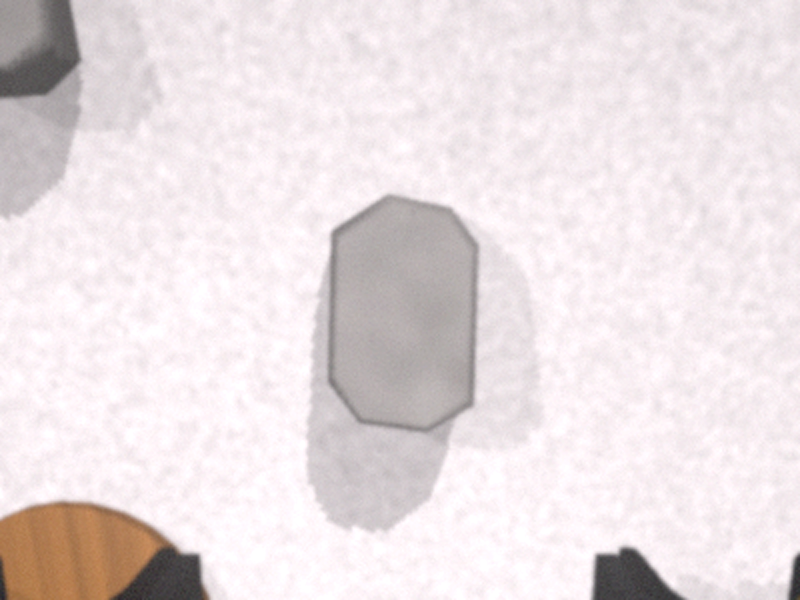

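The picture shows the big stone's top face: sides (333,232)–(331,382) and (477,245)–(473,403), ends around (390–450,202) and (362–427,425). I'll compute its centre and yaw from those.

```bash
python3 - <<'E'
from h import *
c=np.load("w2.npy",allow_pickle=True).item()
def pt(u,v,z): return ray(c,[(u/2+120,v/2)],z)[0]
L=[pt(332.5,232,.031),pt(330.5,382,.043)]; Rr=[pt(477,245,.032),pt(473,403,.045)]
E1=[pt(390,195,.029),pt(450,208,.029)]; E2=[pt(362,421,.047),pt(427,431,.047)]
ang=lambda a,b:np.degrees(np.arctan2(*(a-b)[1::-1]))
print(ang(*L),ang(*Rr))
y=np.radians((ang(*L)+ang(*Rr))/2); ex=np.array([np.cos(y),np.sin(y)]); ey=np.array([-ex[1],ex[0]])
f=lambda S,e:[float(p[:2]@e) for p in S]
print("lat",f(L,ey),f(Rr,ey),"lon",f(E1,ex),f(E2,ex))
lat=(np.mean(f(L,ey))+np.mean(f(Rr,ey)))/2; lon=(max(f(E1,ex))+min(f(E2,ex)))/2
print("centre",lon*ex+lat*ey, np.degrees(y))
E
```

```text
113.95008580936127 113.6675234275243
lat [-0.6553359509960882, -0.6554856864412036] [-0.7152301206474494, -0.7150723078144511] lon [-0.008911615512011029, -0.01355495115385269] [-0.10038000491543006, -0.104097540750583]
centre [0.64977209 0.22494237] 113.8088046184428
```

```bash
python3 - <<'E'
from h import *
go((.650,.225,.016),24)
E
```

```text
row [0.1769, 0.0087, 0.6802] [-0.0004, 0.0005, 0.0072]
```

```bash
python3 -m pendant '[[-1,0.08,0.004,0.05,0,0,0.007],[-1,0.17,0.009,0.15,0,0,0.007],[-1,0.177,0.009,0.3,0,0,0.007],[-1,0.177,0.009,0.42,0,0,0.007],[-1,0.177,0.009,0.53,0,0,0.007],[-1,0.177,0.009,0.62,0,0,0.007],[-1,0.177,0.009,0.67,0,0,0.007],[-1,0.177,0.009,0.68,0,0,0.007]]' 30; python3 -m pendant '[[-1,0,0,0,0,0,0],[0,0,0,0,0,0,0],[1,0,0,0,0,0,0],[1,0,0,0,0,0,0],[1,0,0,0,0,0,0],[1,0,0,0,0,0,0],[1,0,0,0,0,0,0]]'
```

```text
time: 4.03
ee_pos: [0.65, 0.2259, 0.0164]
eef_rot: [0.544, 0.839, -0.0, 0.0]
ft_force: [-0.4, -0.1, -0.1]
width: 0.0872
grip_force: 0.0
time: 4.9
ee_pos: [0.6498, 0.2273, 0.0165]
eef_rot: [0.543, 0.84, -0.0, -0.0]
ft_force: [-3.6, -1.4, 6.2]
width: 0.0618
grip_force: 30.0
```

```bash
python3 -m pendant '[[1,0,0,-0.03,0,0,0],[1,0,0,-0.1,0,0,0],[1,0,0,-0.2,0,0,0],[1,0,0,-0.3,0,0,0],[1,0,0,-0.35,0,0,0],[1,0,0,-0.35,0,0,0]]' 40; python3 - <<'E'
from h import *
go((.57,.01,.10),-80)
from scipy.optimize import least_squares
for n,(cu,cv_) in dict(top=(292,261),scene=(351,255)).items():
    c=optics.camera(n); hsv=cv2.cvtColor(c["pixels"],cv2.COLOR_RGB2HSV); m=(hsv[...,1]>110).astype(np.uint8)
    uu,vv=np.meshgrid(range(640),range(480)); m[(abs(uu-cu)>60)|(abs(vv-cv_)>50)]=0
    cs=max(cv2.findContours(m,0,1)[0],key=cv2.contourArea)[:,0].astype(float)
    el=cv2.fitEllipse(cs.astype(np.float32)); a=np.linspace(0,2*np.pi,40)
    # upper-rim circle for scene: use only upper half of contour
    k=cs if n=="top" else cs[cs[:,1]<cv_]
    P=ray(c,k,.012)[:,:2]; q=least_squares(lambda q:np.hypot(*(P-q[:2]).T)-q[2],[.57,.01,.07]); print(n,q.x,np.abs(q.fun).max(),el[0])
E
```

```text
time: 5.65
ee_pos: [0.6505, 0.2276, 0.1226]
eef_rot: [0.543, 0.84, 0.001, 0.001]
ft_force: [-0.0, 0.1, -5.8]
width: 0.0619
grip_force: 39.9
row [-0.5518, -0.5422, 0.0745] [0.0009, -0.0008, 0.8682]
top [0.56861097 0.0097693  0.06803312] 0.0015147574177927642 (291.43682861328125, 261.4129638671875)
scene [0.57255965 0.01061901 0.06602226] 0.0023386851079998106 (350.9354248046875, 254.7364501953125)
```

```bash
python3 -m pendant '[[1,-0.05,-0.05,0,0,0,0.08],[1,-0.13,-0.13,0,0,0,0.16],[1,-0.22,-0.22,0,0,0,0.24],[1,-0.31,-0.31,0,0,0,0.32],[1,-0.4,-0.4,0,0,0,0.4],[1,-0.47,-0.47,0,0,0,0.48],[1,-0.52,-0.52,0,0,0,0.55],[1,-0.55,-0.54,0,0,0,0.6]]'; python3 - <<'E'
from h import *
go((.57,.01,.05),-80)
E
```

```text
time: 6.75
ee_pos: [0.5685, 0.0088, 0.12]
eef_rot: [0.934, 0.357, -0.001, -0.0]
ft_force: [1.1, 0.3, -4.9]
width: 0.0616
grip_force: 39.9
row [0.0068, 0.0005, 0.2334] [-0.0002, 0.0011, 0.2655]
```

```bash
python3 -m pendant '[[1,0,0,0.02,0,0,0.07],[1,0.003,0,0.07,0,0,0.14],[1,0.006,0,0.13,0,0,0.2],[1,0.006,0,0.18,0,0,0.25],[1,0.006,0,0.22,0,0.001,0.265],[1,0.006,0,0.233,0,0.001,0.265],[1,0.006,0,0.233,0,0.001,0.265]]'; python3 - <<'E'
from h import *
go((.57,.01,.029),-80)
E
```

```text
time: 7.62
ee_pos: [0.571, 0.0117, 0.0513]
eef_rot: [0.996, 0.091, 0.001, -0.0]
ft_force: [-0.2, -0.4, -5.6]
width: 0.0616
grip_force: 39.9
row [-0.0045, 0.0049, 0.0743] [-0.0003, -0.0008, 0.0039]
```

```bash
python3 -m pendant '[[1,-0.002,0.002,0.02,0,0,0.004],[1,-0.002,0.003,0.04,0,0,0.004],[1,-0.002,0.003,0.055,0,0,0.004],[1,-0.002,0.003,0.063,0,0,0.004],[1,-0.002,0.003,0.066,0,0,0.004],[1,-0.002,0.003,0.068,0,0,0.004],[1,-0.002,0.003,0.068,0,0,0.004]]'
```

```text
time: 8.5
ee_pos: [0.5708, 0.0107, 0.0311]
eef_rot: [0.996, 0.086, 0.001, -0.0]
ft_force: [0.7, -0.7, -5.4]
width: 0.0618
grip_force: 39.9
```

```bash
python3 -m pendant '[[1,0,0,0.003,0,0,0],[1,0,0,0.003,0,0,0],[1,0,0,0.003,0,0,0]]'; python3 -m pendant '[[1,0,0,0.003,0,0,0],[1,0,0,0.003,0,0,0],[1,0,0,0.003,0,0,0]]'
```

```text
time: 8.88
ee_pos: [0.5708, 0.0107, 0.0302]
eef_rot: [0.996, 0.086, 0.001, -0.0]
ft_force: [-0.3, -0.6, -5.1]
width: 0.0619
grip_force: 39.9
time: 9.25
ee_pos: [0.5707, 0.0107, 0.0292]
eef_rot: [0.996, 0.086, 0.001, -0.0]
ft_force: [-0.1, 0.3, -4.8]
width: 0.0617
grip_force: 39.9
```

```bash
python3 -m pendant '[[1,0,0,0.003,0,0,0],[1,0,0,0.003,0,0,0],[1,0,0,0.003,0,0,0]]'; python3 -m pendant '[[1,0,0,0.002,0,0,0],[1,0,0,0.002,0,0,0],[1,0,0,0.002,0,0,0]]'
```

```text
time: 9.62
ee_pos: [0.5709, 0.0107, 0.0285]
eef_rot: [0.996, 0.086, 0.001, -0.0]
ft_force: [0.5, -0.5, -1.3]
width: 0.062
grip_force: 39.9
time: 10.0
ee_pos: [0.5709, 0.0107, 0.0284]
eef_rot: [0.996, 0.086, 0.001, -0.0]
ft_force: [-4.0, -0.3, 5.7]
width: 0.0617
grip_force: 39.9
```

```bash
python3 -m pendant '[[-0.35,0,0,0,0,0,0],[-0.5,0,0,0,0,0,0],[-0.7,0,0,0,0,0,0],[-1,0,0,0,0,0,0],[-1,0,0,0,0,0,0],[-1,0,0,-0.02,0,0,0],[-1,0,0,-0.1,0,0,0],[-1,0,0,-0.25,0,0,0]]' 30;  python3 -m pendant '[[-1,0,0,-0.1,0,0,0],[-1,-0.06,0,-0.25,0,0,0],[-1,-0.12,0,-0.38,0,0,0],[-1,-0.15,0,-0.45,0,0,0],[-1,-0.15,0,-0.45,0,0,0]]'; python3 - <<'E'
from h import *
c=optics.camera("wrist"); np.save("w3.npy",c,allow_pickle=True)
p=proj(c,[(.57,.01,.03)])[0]; print(p); v0=int(max(0,p[1]-140)); u0=int(p[0]-200); print(u0,v0)
cv2.imwrite("pics/w3.png",np.clip(cv2.resize(c["pixels"][v0:v0+300,u0:u0+400,::-1],None,fx=2,fy=2,interpolation=2).astype(float)*1.5,0,255).astype(np.uint8))
E
```

```text
time: 11.0
ee_pos: [0.5695, 0.0106, 0.1025]
eef_rot: [0.996, 0.086, -0.001, -0.001]
ft_force: [1.0, -0.6, 0.8]
width: 0.087
grip_force: 0.0
time: 11.62
ee_pos: [0.5266, 0.0028, 0.2398]
eef_rot: [0.996, 0.086, 0.003, 0.0]
ft_force: [0.4, -0.1, -0.2]
width: 0.0874
grip_force: 0.0
[318.94579913 164.30562853]
118 24
```

View pics/w3.png

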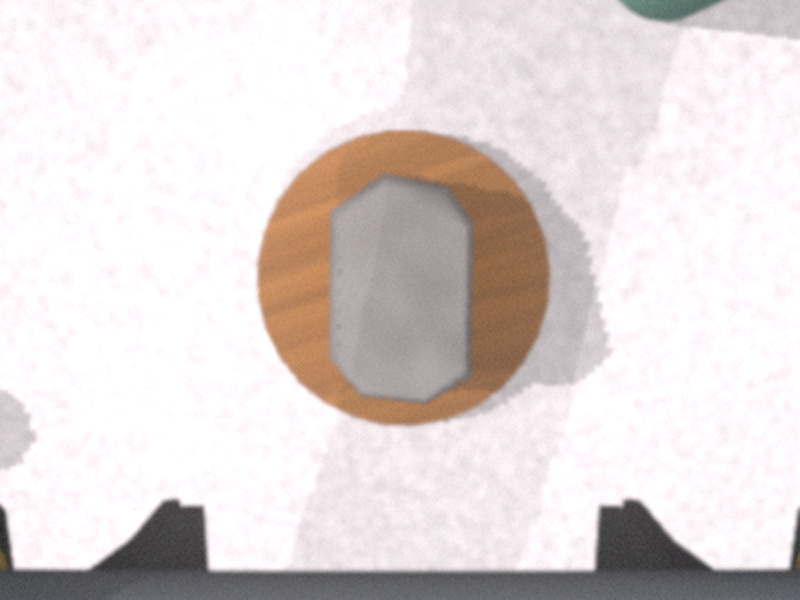

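The stone sits on the disc: disc edges u 258–548 and v 130–425, stone sides u 331 and 470, ends at v≈174 and 402. I'll compute both centres.

```bash
python3 - <<'E'
from h import *
c=np.load("w3.npy",allow_pickle=True).item()
def pt(u,v,z): return ray(c,[(u/2+118,v/2+24)],z)[0]
print("stand",(pt(258,277,.012)+pt(548,277,.012))/2,(pt(403,130,.012)+pt(403,425,.012))/2)
L=[pt(330.5,214,.043),pt(330.5,358,.055)]; Rr=[pt(470,218,.043),pt(469,374,.056)]
E1=[pt(387,174,.041),pt(445,186,.041)]; E2=[pt(362,396,.059),pt(427,402,.059)]
ang=lambda a,b:np.degrees(np.arctan2(*(a-b)[1::-1]))
print(ang(*L),ang(*Rr))
y=np.radians(10); ex=np.array([np.cos(y),np.sin(y)]); ey=np.array([-ex[1],ex[0]])
f=lambda S,e:[float(p[:2]@e) for p in S]
print("lat",f(L,ey),f(Rr,ey),"lon",f(E1,ex),f(E2,ex))
lat=(np.mean(f(L,ey))+np.mean(f(Rr,ey)))/2; lon=(max(f(E1,ex))+min(f(E2,ex)))/2
print("centre",lon*ex+lat*ey)
go((.57,.01,.2),-80)
# view pose for mid: stone (.445,.274), psi=36
go((.445+.03,.274-.045,.22),36)
E
```

```text
stand [0.5706867  0.00952787 0.012     ] [0.5675267  0.00898837 0.012     ]
9.69597378596693 9.723222314447057
lat [-0.05858853306656689, -0.058268356277185934] [-0.11832105780197386, -0.11800466261291034] lon [0.6087928346364452, 0.6038302556352175] [0.5160230144526091, 0.5133215864578001]
centre [0.56786587 0.01047232]
row [0.1474, 0.0013, 0.128] [0.0001, -0.0017, -0.0009]
row [-0.0389, -0.7722, 0.0606] [0.0017, -0.001, -0.9676]
```

Base is within about 1 mm of the stand centre. Now to the middle stone.

```bash
python3 -m pendant '[[-1,0,-0.06,0,0,0,-0.08],[-1,0,-0.16,0.01,0,0,-0.16],[-1,-0.01,-0.28,0.02,0,0,-0.24],[-1,-0.02,-0.4,0.03,0,0,-0.33],[-1,-0.03,-0.52,0.04,0,0,-0.41],[-1,-0.035,-0.64,0.05,0,0,-0.5],[-1,-0.039,-0.73,0.06,0,0,-0.58],[-1,-0.039,-0.772,0.06,0,0,-0.66]]';  python3 - <<'E'
from h import *
go((.445+.03,.274-.045,.22),36)
E
```

```text
time: 12.68
ee_pos: [0.4736, 0.2307, 0.2182]
eef_rot: [0.71, 0.704, 0.0, -0.001]
ft_force: [0.3, -0.1, -0.3]
width: 0.0869
grip_force: 0.0
row [-0.0057, 0.0048, -0.0059] [-0.0001, -0.0006, -0.3036]
```

```bash
python3 -m pendant '[[-1,0,0,0,0,0,-0.08],[-1,-0.005,0.005,-0.006,0,0,-0.16],[-1,-0.005,0.005,-0.006,0,0,-0.24],[-1,-0.005,0.005,-0.006,0,0,-0.304],[-1,-0.005,0.005,-0.006,0,0,-0.304]]';  python3 - <<'E'
from h import *
c=optics.camera("wrist"); np.save("w4.npy",c,allow_pickle=True)
p=proj(c,[(.445,.274,.02)])[0]; v0=int(max(0,p[1]-100)); u0=int(p[0]-133); print(p,u0,v0)
cv2.imwrite("pics/w4.png",np.clip(cv2.resize(c["pixels"][v0:v0+200,u0:u0+266,::-1],None,fx=3,fy=3,interpolation=2).astype(float)*1.5,0,255).astype(np.uint8))
E
```

```text
time: 13.3
ee_pos: [0.4759, 0.2274, 0.2204]
eef_rot: [0.458, 0.889, 0.0, -0.0]
ft_force: [0.2, 0.1, -0.2]
width: 0.0869
grip_force: 0.0
[321.05154184 151.85908635] 188 51
```

View pics/w4.png

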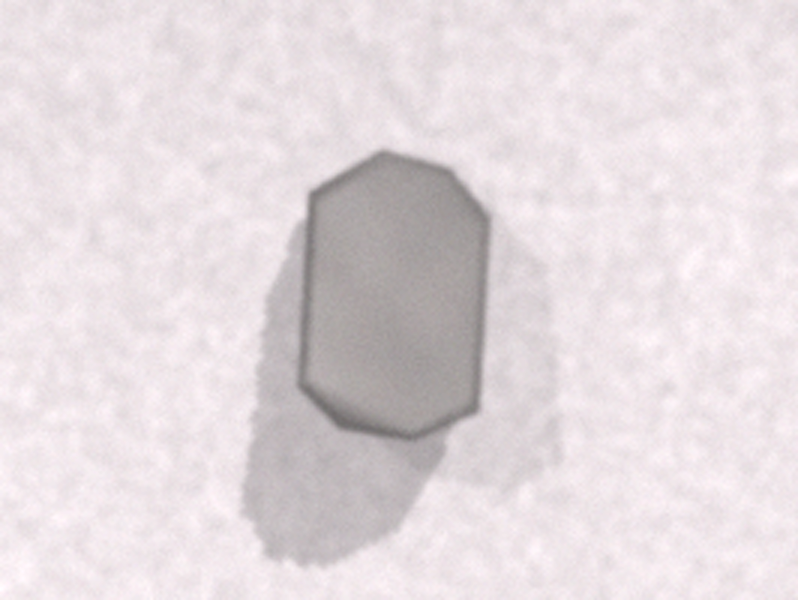

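The middle stone's sides are at (311,193)–(301,384) and (489,216)–(478,407), with ends at (383–448,151–170) and (344–412,424–438).

```bash
python3 - <<'E'
from h import *
c=np.load("w4.npy",allow_pickle=True).item()
def pt(u,v,z): return ray(c,[(u/3+188,v/3+51)],z)[0]
L=[pt(311,193,.028),pt(301,384,.039)]; Rr=[pt(489,216,.029),pt(478,407,.040)]
E1=[pt(383,151,.026),pt(448,170,.026)]; E2=[pt(344,424,.041),pt(412,438,.041)]
ang=lambda a,b:np.degrees(np.arctan2(*(a-b)[1::-1]))
print(ang(*L),ang(*Rr))
y=np.radians((ang(*L)+ang(*Rr))/2); ex=np.array([np.cos(y),np.sin(y)]); ey=np.array([-ex[1],ex[0]])
f=lambda S,e:[float(p[:2]@e) for p in S]
print("lat",f(L,ey),f(Rr,ey),"lon",f(E1,ex),f(E2,ex))
lat=(np.mean(f(L,ey))+np.mean(f(Rr,ey)))/2; lon=(max(f(E1,ex))+min(f(E2,ex)))/2
q=lon*ex+lat*ey; print("centre",q,np.degrees(y))
go((*q,.016),np.degrees(y)-90)
E
```

```text
122.37071327178505 122.2924202584532
lat [-0.496186276620069, -0.49622185589094814] [-0.5461466866267769, -0.5461110411558531] lon [0.03500206912971057, 0.03095265834427291] [-0.03983849200887393, -0.04272084219691677]
centre [0.44243269 0.27546813] 122.33156676511912
row [0.1949, 0.0012, 0.6822] [0.0004, -0.0003, 0.0257]
```

```bash
python3 -m pendant '[[-1,0.09,0,0.05,0,0,0.02],[-1,0.18,0.001,0.15,0,0,0.026],[-1,0.195,0.001,0.3,0,0,0.026],[-1,0.195,0.001,0.42,0,0,0.026],[-1,0.195,0.001,0.53,0,0,0.026],[-1,0.195,0.001,0.62,0,0,0.026],[-1,0.195,0.001,0.67,0,0,0.026],[-1,0.195,0.001,0.682,0,0,0.026]]' 30; python3 -m pendant '[[-1,0,0,0,0,0,0],[-0.2,0,0,0,0,0,0],[1,0,0,0,0,0,0],[1,0,0,0,0,0,0],[1,0,0,0,0,0,0],[1,0,0,0,0,0,0],[1,0,0,0,0,0,0]]'; python3 -m pendant '[[1,0,0,-0.03,0,0,0],[1,0,0,-0.1,0,0,0],[1,0,0,-0.23,0,0,0],[1,0,0,-0.38,0,0,0],[1,0,0,-0.48,0,0,0],[1,0,0,-0.5,0,0,0],[1,0,0,-0.5,0,0,0]]'
```

```text
time: 14.35
ee_pos: [0.4424, 0.2753, 0.0163]
eef_rot: [0.482, 0.876, 0.0, 0.0]
ft_force: [-0.3, 0.0, 0.1]
width: 0.0869
grip_force: 0.0
time: 15.22
ee_pos: [0.4428, 0.2753, 0.017]
eef_rot: [0.481, 0.877, 0.001, 0.001]
ft_force: [-0.6, -0.6, 2.6]
width: 0.0515
grip_force: 30.0
time: 16.1
ee_pos: [0.4423, 0.275, 0.1668]
eef_rot: [0.481, 0.877, 0.001, 0.001]
ft_force: [-0.4, 0.4, -4.6]
width: 0.0516
grip_force: 30.0
```

```bash
cat >> h.py <<'E'
def midplace(h):
    y=np.radians(9.8); t=np.radians(12); n=np.array([np.sin(t)*np.cos(y),np.sin(t)*np.sin(y),np.cos(t)])
    return go(np.array([.5688,.0105,.050])+(.0165+h)*n,99.8,-n)
E
python3 -c "
from h import *
midplace(.08)"
```

```text
row [-0.9959, -0.0557, 0.0751] [0.0594, 0.089, -0.559]
```

```bash
python3 -m pendant '[[1,-0.06,0,0,0,0,-0.06],[1,-0.17,-0.01,0,0,0,-0.13],[1,-0.31,-0.02,0,0.01,0.01,-0.2],[1,-0.47,-0.03,0.01,0.01,0.03,-0.28],[1,-0.64,-0.04,0.03,0.02,0.05,-0.36],[1,-0.8,-0.05,0.05,0.04,0.07,-0.44],[1,-0.93,-0.055,0.07,0.055,0.085,-0.51],[1,-0.99,-0.055,0.075,0.059,0.089,-0.559]]'; python3 -m pendant '[[1,0,0,0,0,0,0],[1,0,0,0,0,0,0]]'; python3 -c "
from h import *
midplace(.01)"
```

```text
time: 17.1
ee_pos: [0.5881, 0.013, 0.1413]
eef_rot: [-0.086, 0.991, -0.008, -0.106]
ft_force: [-0.8, 1.0, -3.4]
width: 0.0518
grip_force: 30.0
time: 17.35
ee_pos: [0.5872, 0.0172, 0.1438]
eef_rot: [-0.085, 0.991, -0.008, -0.104]
ft_force: [-0.5, -0.5, -3.6]
width: 0.0514
grip_force: 30.0
row [-0.0025, -0.0119, 0.2309] [0.0009, -0.0002, -0.0002]
```

```bash
python3 -m pendant '[[1,0,-0.005,0.03,0,0,0],[1,-0.002,-0.01,0.08,0,0,0],[1,-0.002,-0.011,0.13,0,0,0],[1,-0.002,-0.011,0.18,0,0,0],[1,-0.002,-0.011,0.21,0,0,0],[1,-0.002,-0.011,0.228,0,0,0],[1,-0.002,-0.011,0.231,0,0,0],[1,-0.002,-0.011,0.231,0,0,0]]'; python3 -c "
from h import *
print(r.read_state()['ft_force']);midplace(.0)
s=optics.camera('scene');cv2.imwrite('pics/s5.png',cv2.resize(np.clip(s['pixels'][200:300,290:410,::-1]*1.5,0,255).astype(np.uint8),None,fx=5,fy=5,interpolation=2))"
```

```text
time: 18.35
ee_pos: [0.5753, 0.0103, 0.0769]
eef_rot: [-0.085, 0.991, -0.008, -0.104]
ft_force: [0.2, 0.3, -3.3]
width: 0.0519
grip_force: 30.0
[ 0.16847932  0.29221711 -3.28935799]
row [0.0021, 0.0041, 0.0371] [0.0005, 0.0005, 0.0001]
```

View pics/s5.png

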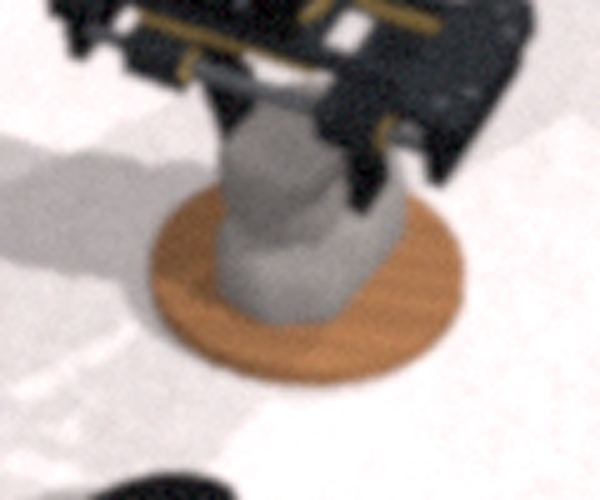

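The picture shows the middle stone held just over the base, with its thick end over the base's thin end (which is nearer the camera). I'll lower it gently.

```bash
python3 -m pendant '[[1,0,0.002,0.008,0,0,0],[1,0.001,0.004,0.018,0,0,0],[1,0.001,0.004,0.025,0,0,0],[1,0.001,0.004,0.028,0,0,0],[1,0.001,0.004,0.028,0,0,0]]';python3 -m pendant '[[1,0,0,0.003,0,0,0],[1,0,0,0.003,0,0,0],[1,0,0,0.003,0,0,0]]'; python3 -m pendant '[[1,0,0,0.003,0,0,0],[1,0,0,0.003,0,0,0],[1,0,0,0.003,0,0,0]]'
```

```text
time: 19.02
ee_pos: [0.5727, 0.0111, 0.0683]
eef_rot: [-0.085, 0.991, -0.008, -0.104]
ft_force: [-0.3, 0.7, -2.6]
width: 0.0521
grip_force: 30.0
time: 19.4
ee_pos: [0.5726, 0.0111, 0.0675]
eef_rot: [-0.085, 0.991, -0.008, -0.104]
ft_force: [0.8, 0.1, -3.2]
width: 0.0514
grip_force: 30.0
time: 19.77
ee_pos: [0.5724, 0.011, 0.0666]
eef_rot: [-0.085, 0.991, -0.008, -0.104]
ft_force: [0.1, 0.5, -3.8]
width: 0.0517
grip_force: 30.0
```

```bash
python3 -m pendant '[[1,0,0,0.002,0,0,0],[1,0,0,0.002,0,0,0],[1,0,0,0.002,0,0,0]]';python3 -m pendant '[[1,0,0,0.002,0,0,0],[1,0,0,0.002,0,0,0],[1,0,0,0.002,0,0,0]]'
```

```text
time: 20.15
ee_pos: [0.5724, 0.011, 0.0664]
eef_rot: [-0.085, 0.991, -0.008, -0.104]
ft_force: [-1.3, -0.6, 1.5]
width: 0.0517
grip_force: 30.0
time: 20.52
ee_pos: [0.5724, 0.011, 0.0664]
eef_rot: [-0.085, 0.991, -0.009, -0.104]
ft_force: [-2.3, -1.5, 7.1]
width: 0.0515
grip_force: 30.0
```

```bash
python3 -m pendant '[[-0.15,0,0,-0.001,0,0,0],[-0.3,0,0,-0.001,0,0,0],[-0.6,0,0,-0.001,0,0,0],[-1,0,0,-0.001,0,0,0],[-1,0,0,-0.001,0,0,0],[-1,0,0,-0.02,0,0,0],[-1,0,0,-0.1,0,0,0],[-1,0,0,-0.25,0,0,0]]'; python3 -m pendant '[[-1,0,0,-0.1,0,0,0],[-1,0,0,-0.25,0,0,0],[-1,0,0,-0.33,0,0,0],[-1,0,0,-0.33,0,0,0]]';  python3 - <<'E'
from h import *
a=go((.50,.01,.24),60)
c=optics.camera("top"); np.save("t6.npy",c,allow_pickle=True); print(proj(c,[(.569,.0105,.05),(.449,-.268,.02)]))
E
```

```text
time: 21.52
ee_pos: [0.5867, 0.0133, 0.1388]
eef_rot: [-0.085, 0.991, -0.008, -0.105]
ft_force: [1.0, 0.1, 0.2]
width: 0.0867
grip_force: 0.0
time: 22.02
ee_pos: [0.6087, 0.0175, 0.2378]
eef_rot: [-0.085, 0.991, -0.008, -0.102]
ft_force: [-0.1, 0.0, -1.1]
width: 0.087
grip_force: 0.0
row [0.3552, 0.037, 0.0667] [-0.0336, -0.0943, 0.3306]
[[290.48166395 259.81254142]
 [438.42928507 320.62755561]]
```

```bash
python3 - <<'E'
from h import *
go((.577,-.045,.26),10)
E
```

```text
row [0.1507, -0.1868, -0.0493] [-0.0773, -0.0783, 0.7456]
```

```bash
python3 -m pendant '[[-1,0.02,-0.02,-0.01,-0.01,-0.01,0.08],[-1,0.05,-0.06,-0.02,-0.02,-0.02,0.17],[-1,0.08,-0.1,-0.03,-0.03,-0.03,0.26],[-1,0.1,-0.13,-0.035,-0.04,-0.04,0.35],[-1,0.12,-0.16,-0.04,-0.05,-0.05,0.44],[-1,0.14,-0.18,-0.05,-0.06,-0.06,0.53],[-1,0.15,-0.187,-0.05,-0.07,-0.07,0.62],[-1,0.15,-0.187,-0.05,-0.075,-0.077,0.7]]'; python3 -m pendant '[[-1,0,0,0,0,0,0.04],[-1,0,0,0,0,0,0.045],[-1,0,0,0,0,0,0.045]]'; python3 - <<'E'
from h import *
c=optics.camera("wrist"); np.save("w5.npy",c,allow_pickle=True)
p=proj(c,[(.57,.01,.06)])[0]; v0=int(max(0,p[1]-100)); u0=int(p[0]-133); print(p,u0,v0)
cv2.imwrite("pics/w5.png",np.clip(cv2.resize(c["pixels"][v0:v0+200,u0:u0+266,::-1],None,fx=3,fy=3,interpolation=2).astype(float)*1.5,0,255).astype(np.uint8))
go((.449,-.268-.05,.22),10)
E
```

```text
time: 23.08
ee_pos: [0.5761, -0.0462, 0.2586]
eef_rot: [0.608, 0.794, 0.001, -0.005]
ft_force: [0.1, 0.3, 0.7]
width: 0.0869
grip_force: 0.0
time: 23.45
ee_pos: [0.5767, -0.0454, 0.259]
eef_rot: [0.642, 0.767, 0.001, -0.005]
ft_force: [-0.8, -0.4, -0.6]
width: 0.0869
grip_force: 0.0
[323.9599613 153.6668409] 190 53
row [-0.8204, -0.5792, 0.1259] [-0.0021, -0.0042, 0.0014]
```

View pics/w5.png

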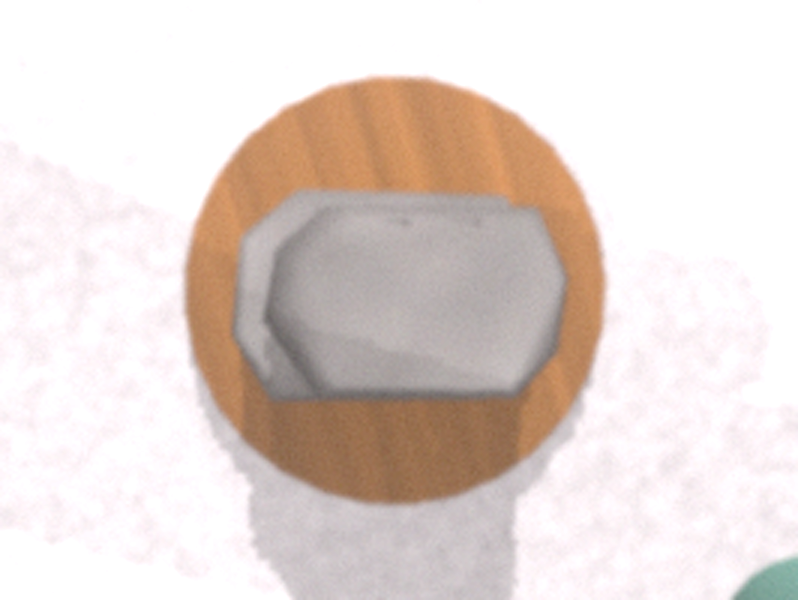

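The picture shows the middle stone aligned on the base. Its level top spans u 270–566 and v 208–391, and the base shows at the left (robot side). I'll check its centre and move on to the cap.

```bash
python3 - <<'E'
from h import *
c=np.load("w5.npy",allow_pickle=True).item()
P=lambda u,v,z: ray(c,[(u/3+190,v/3+53)],z)[0].round(4)
print("sides",(P(420,208,.082)+P(420,391,.082))/2,P(420,208,.082),P(420,391,.082),"ends",(P(270,293,.082)+P(566,293,.082))/2,P(270,293,.082),P(566,293,.082))
print("stand",(P(187,290,.012)+P(604,290,.012))/2,(P(395,77,.012)+P(395,503,.012))/2)
go((.449,-.268-.05,.22),10)
E
python3 -m pendant '[[-1,-0.06,-0.04,0.01,0,0,0],[-1,-0.17,-0.12,0.02,0,0,0],[-1,-0.31,-0.22,0.04,0,0,0],[-1,-0.46,-0.32,0.06,0,0,0],[-1,-0.61,-0.43,0.08,0,0,0],[-1,-0.73,-0.52,0.11,0,0,0],[-1,-0.81,-0.57,0.126,-0.002,-0.004,0.001],[-1,-0.82,-0.579,0.126,-0.002,-0.004,0.001]]'; python3 - <<'E'
from h import *
c=optics.camera("wrist"); np.save("w6.npy",c,allow_pickle=True)
p=proj(c,[(.449,-.268,.02)])[0]; v0=int(max(0,p[1]-60)); u0=int(p[0]-80); print(p,u0,v0)
cv2.imwrite("pics/w6.png",np.clip(cv2.resize(c["pixels"][v0:v0+120,u0:u0+160,::-1],None,fx=5,fy=5,interpolation=2).astype(float)*1.6,0,255).astype(np.uint8))
E
```

```text
sides [0.5745 0.012  0.082 ] [0.57   0.0361 0.082 ] [ 0.579  -0.0121  0.082 ] ends [0.57355 0.01405 0.082  ] [0.5339 0.0069 0.082 ] [0.6132 0.0212 0.082 ]
stand [0.56795 0.01185 0.012  ] [0.5683 0.0091 0.012 ]
row [-0.8204, -0.5792, 0.1259] [-0.0021, -0.0042, 0.0014]
time: 24.5
ee_pos: [0.4474, -0.3193, 0.2197]
eef_rot: [0.644, 0.765, -0.0, -0.001]
ft_force: [0.4, 0.8, -0.1]
width: 0.0871
grip_force: 0.0
[331.14105223 158.01382927] 251 98
```

View pics/w6.png

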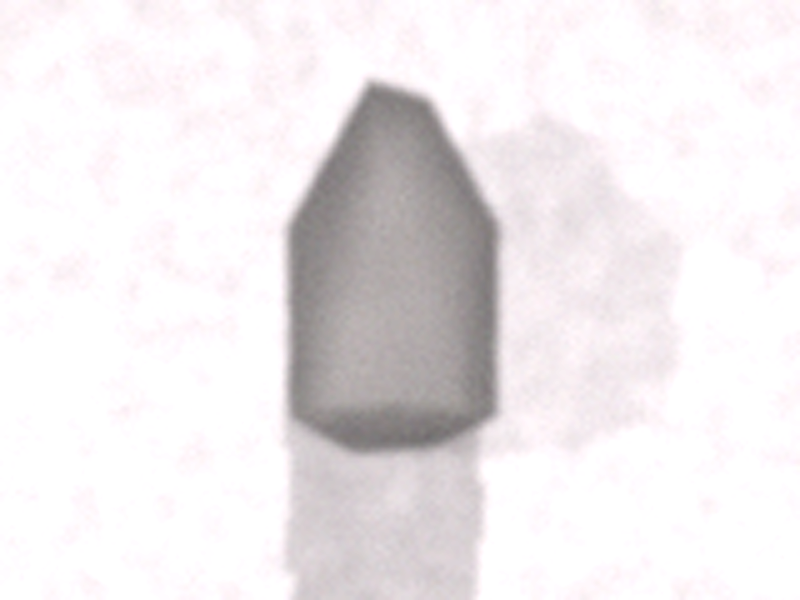

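Cap sides are at u 290 and 497, vertical in the picture. The beak tip is at (400,88), the side corners at v 225 and 412, and the back at v 452.

```bash
python3 - <<'E'
from h import *
c=np.load("w6.npy",allow_pickle=True).item()
P=lambda u,v,z: ray(c,[(u/5+251,v/5+98)],z)[0]
y=None
L=[P(290,225,.028),P(290,412,.028)];Q=[P(497,225,.028),P(497,412,.028)]
ang=lambda a,b:np.degrees(np.arctan2(*(a-b)[1::-1])); print(ang(*L),ang(*Q))
y=np.radians((ang(*L)+ang(*Q))/2); ex=np.array([np.cos(y),np.sin(y)]); ey=np.array([-ex[1],ex[0]])
print("lat",[float(p[:2]@ey) for p in L+Q])
lat=np.mean([p[:2]@ey for p in L+Q])
lons=[P(400,84,.028)[:2]@ex-.042,np.mean([L[0][:2]@ex,Q[0][:2]@ex])-.015,np.mean([L[1][:2]@ex,Q[1][:2]@ex])+.014,P(400,452,.018)[:2]@ex+.023]
print("lon",lons,"origins",[(l*ex+lat*ey).round(4).tolist() for l in lons],np.degrees(y))
q=np.mean(lons)*ex+lat*ey; print(q); go((*q,.017),np.degrees(y)-90)
E
```

```text
99.51097213787017 100.93167290732302
lat [-0.37528999798680246, -0.3748972516862461, -0.41039852650506486, -0.4107914243674869]
lon [np.float64(-0.34934514355074675), np.float64(-0.3453798497255384), np.float64(-0.34806265677482773), np.float64(-0.3473781558320535)] origins [[0.4486, -0.2741], [0.4479, -0.2702], [0.4484, -0.2728], [0.4483, -0.2722]] 100.2213225225966
[ 0.4482813  -0.27231523]
row [0.1505, 0.0266, 0.6772] [-0.0, -0.0004, -0.0026]
```

```bash
python3 -m pendant '[[-1,0.08,0.015,0.05,0,0,-0.002],[-1,0.14,0.025,0.15,0,0,-0.002],[-1,0.15,0.027,0.3,0,0,-0.002],[-1,0.15,0.027,0.42,0,0,-0.002],[-1,0.15,0.027,0.53,0,0,-0.002],[-1,0.15,0.027,0.62,0,0,-0.002],[-1,0.15,0.027,0.67,0,0,-0.002],[-1,0.15,0.027,0.677,0,0,-0.002]]' 20; python3 -m pendant '[[-1,0,0,0,0,0,0],[0,0,0,0,0,0,0],[1,0,0,0,0,0,0],[1,0,0,0,0,0,0],[1,0,0,0,0,0,0],[1,0,0,0,0,0,0],[1,0,0,0,0,0,0],[1,0,0,0,0,0,0]]'; python3 -m pendant '[[1,0,0,-0.03,0,0,0],[1,0,0,-0.1,0,0,0],[1,0,0,-0.23,0,0,0],[1,0,0,-0.38,0,0,0],[1,0,0,-0.52,0,0,0],[1,0,0,-0.55,0,0,0],[1,0,0,-0.55,0,0,0]]'; python3 -c "
from h import *
go((.575,.0118,.15),10)"
```

```text
time: 25.55
ee_pos: [0.4494, -0.2709, 0.017]
eef_rot: [0.641, 0.768, 0.0, -0.0]
ft_force: [1.3, -0.1, -0.8]
width: 0.0872
grip_force: 0.0
time: 26.55
ee_pos: [0.4491, -0.2718, 0.0173]
eef_rot: [0.641, 0.767, 0.0, 0.0]
ft_force: [-0.5, 0.1, -0.5]
width: 0.036
grip_force: 20.0
time: 27.42
ee_pos: [0.449, -0.2719, 0.1824]
eef_rot: [0.641, 0.767, 0.0, 0.0]
ft_force: [-0.0, 0.5, -0.6]
width: 0.0358
grip_force: 20.0
row [0.8564, 0.5807, 0.1082] [0.0003, 0.0002, 0.0017]
```

```bash
python3 -m pendant '[[1,0.06,0.04,0,0,0,0],[1,0.17,0.12,0,0,0,0],[1,0.32,0.22,0,0,0,0],[1,0.48,0.33,0,0,0,0],[1,0.64,0.44,0.02,0,0,0],[1,0.77,0.53,0.06,0,0,0.001],[1,0.84,0.57,0.1,0,0,0.002],[1,0.856,0.581,0.108,0,0,0.002]]'; python3 -m pendant '[[1,0,0,0,0,0,0],[1,0,0,0,0,0,0]]'; python3 -c "
from h import *
go((.575,.0118,.1025),10)"
```

```text
time: 28.42
ee_pos: [0.5739, 0.0136, 0.1476]
eef_rot: [0.642, 0.767, -0.001, -0.002]
ft_force: [-0.6, -1.0, -1.1]
width: 0.0354
grip_force: 20.0
time: 28.68
ee_pos: [0.575, 0.01, 0.1502]
eef_rot: [0.644, 0.765, -0.0, 0.0]
ft_force: [0.5, -0.1, -0.9]
width: 0.0356
grip_force: 20.0
row [0.006, 0.0009, 0.1589] [0.0002, 0.0003, -0.0013]
```

```bash
python3 -m pendant '[[1,0.002,0,0.02,0,0,0],[1,0.004,0,0.06,0,0,0],[1,0.004,0,0.1,0,0,0],[1,0.004,0,0.13,0,0,0],[1,0.004,0,0.15,0,0,0],[1,0.004,0,0.158,0,0,0],[1,0.004,0,0.158,0,0,0],[1,0.004,0,0.158,0,0,0]]'; python3 -m pendant '[[1,0,0,0.003,0,0,0],[1,0,0,0.003,0,0,0],[1,0,0,0.003,0,0,0]]'
```

```text
time: 29.68
ee_pos: [0.5752, 0.013, 0.103]
eef_rot: [0.643, 0.766, 0.0, 0.0]
ft_force: [0.7, -0.4, -0.9]
width: 0.0359
grip_force: 20.0
time: 30.05
ee_pos: [0.575, 0.0129, 0.1018]
eef_rot: [0.643, 0.766, 0.0, 0.0]
ft_force: [0.1, 0.1, -1.0]
width: 0.0359
grip_force: 20.0
```

```bash
python3 -m pendant '[[1,0,-0.0,0.002,0,0,0],[1,0,0,0.002,0,0,0],[1,0,0,0.002,0,0,0]]'; python3 -m pendant '[[1,0,0,0.002,0,0,0],[1,0,0,0.002,0,0,0],[1,0,0,0.002,0,0,0]]'
```

```text
time: 30.42
ee_pos: [0.5749, 0.013, 0.1011]
eef_rot: [0.643, 0.766, 0.0, 0.0]
ft_force: [0.8, 0.5, -0.8]
width: 0.0358
grip_force: 20.0
time: 30.8
ee_pos: [0.575, 0.0129, 0.1005]
eef_rot: [0.643, 0.766, 0.0, 0.0]
ft_force: [-0.8, 0.0, -1.2]
width: 0.0351
grip_force: 20.0
```

```bash
python3 -m pendant '[[1,0,0,0.002,0,0,0],[1,0,0,0.002,0,0,0],[1,0,0,0.002,0,0,0]]'
```

```text
time: 31.18
ee_pos: [0.575, 0.0129, 0.1001]
eef_rot: [0.643, 0.766, 0.0, 0.0]
ft_force: [-1.2, -0.6, 1.5]
width: 0.0357
grip_force: 20.0
```

Contact: release slowly and withdraw straight up.

```bash
python3 -m pendant '[[1,0,0,0.001,0,0,0],[0.15,0,0,0.001,0,0,0],[0,0,0,0.001,0,0,0],[-0.3,0,0,0.001,0,0,0],[-0.6,0,0,0.001,0,0,0],[-0.6,0,0,-0.03,0,0,0],[-0.6,0,0,-0.1,0,0,0],[-0.6,0,0,-0.22,0,0,0]]'; python3 -m pendant '[[-1,0,0,-0.15,0,0,0],[-1,-0.1,0,-0.25,0,0,0],[-1,-0.25,0,-0.3,0,0,0],[-1,-0.45,0,-0.3,0,0,0],[-1,-0.6,0,-0.3,0,0,0],[-1,-0.6,0,-0.3,0,0,0]]'; python3 - <<'E'
from h import *
s=optics.camera("scene"); t=optics.camera("top")
a=cv2.resize(s['pixels'][190:290,300:400,::-1],(400,400),interpolation=2); b=cv2.resize(t['pixels'][205:305,240:340,::-1],(400,400),interpolation=2)
cv2.imwrite("pics/end.png",np.clip(np.hstack([a,b])*1.5,0,255).astype(np.uint8)); print(r.read_state()['time'])
E
```

```text
time: 32.17
ee_pos: [0.5743, 0.0129, 0.1663]
eef_rot: [0.643, 0.766, -0.0, -0.001]
ft_force: [0.6, -0.3, 0.5]
width: 0.0693
grip_force: 0.0
time: 32.92
ee_pos: [0.6056, -0.1693, 0.2558]
eef_rot: [0.646, 0.764, -0.0, 0.0]
ft_force: [0.0, 1.4, 0.2]
width: 0.0872
grip_force: 0.0
33.025
```

View pics/end.png

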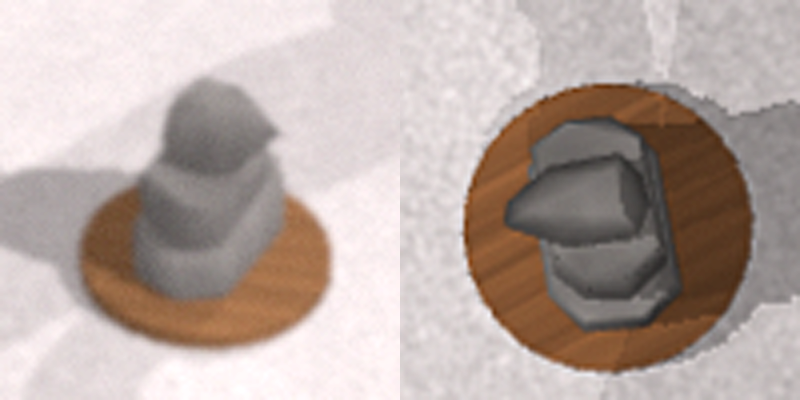

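The picture shows all three stones stacked: the base centred on the disc, the middle stone level on it, and the cap upright in the middle with its beak to the left in the top view. The gripper is clear.

```bash
python3 -c "
from bench import r
print(r.close_job())"
```

```text
the job is handed in; nothing more can be done
None
```

The ornament is back together on its stand, with the big stone in the middle, the middle stone reversed on it so its top is level, and the cap upright in the middle of that top; I handed the job in at about 33 s with the gripper clear.

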